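# Clamp the glued desk caddy with a one-hand bar clamp and keep the squeeze on

## Task

The end panel of this small wooden desk caddy is being glued on in a one-hand bar clamp: first take the highlighter out from between the clamp's blue foam pad and the panel and lay it flat in the wooden tray. Then pump the orange trigger, drawing the far jaw in with the trigger only, until the foam pad presses the panel flush and square onto the caddy, the foam squeezed to about half its give and never right down solid. Finish still holding the trigger squeezed, since the pressure goes when you let go, with the caddy standing flat on the desk and the mug, phone, mouse and glue bottle left undisturbed.

Things in the scene. Friction and masses are not known exactly. Their poses are not given: they have to be found in the camera images.
- clamp: One-hand bar clamp, black and orange, lying loose on its side, 0.5 kg, under 30 mm high. Frame: on the desk under the bar's centre line at the head; x from handle to jaws, y along the bar from head to far jaw. Steel bar 18 x 6 mm at x=0, 14 mm up. Head housing x -24..43, y -36..13 mm; jaws reach x=87. Loose: squeezing shifts it some mm, it settles between the fingers.
- handle_grip (a point): On the back of the handle, at x -52, y -38, z 14 mm of the clamp: one finger bears here. The handle is a bar x -24..-100, y -38..-12, z 1..27 mm. Pinch handle and trigger together from above, fingers closing along the clamp's y.
- trigger_grip (a point): On the trigger's front face opposite handle_grip: the other finger bears here. Measured along y from the handle's back it is 62 mm away let go, 41 mm fully squeezed. Blade 14 mm thick, z 3..25 mm, x -28..-80 mm of the clamp; let go it slants outwards: 3 mm more width per 10 mm farther out (-x), 71 mm at its tip; squeezed it is nearly parallel.
- trigger (a joint): Trigger, rad: 0 let go (a spring returns it), 0.26 fully squeezed. Pumping takes 10 to 17 N of pinch; 20 N gives about 13 N at the jaws, 28 N about 20 N; 40 N crushes. A one-way pawl on 4.5 mm teeth draws the far jaw in about 9 mm per full squeeze (the first 10 mm of finger travel may be idle) and slips back to a new tooth when let go.
- trigger_blade: The orange trigger, on the +y side of the handle; its frame is at its pivot in the head, x 30, y 9, z 14 mm of the clamp.
- bar (a joint): Slide of bar and far jaw, m: 0 fully out, grows as the far jaw comes in, at most 0.080; starts at 0.012 to 0.030. Head pad face to loose foam pad face is 146 mm minus this; with caddy and panel (80 mm together) home the foam just touches at 0.066. A light brake holds the bar still but slips at about 8 N, so pressure lasts only while the trigger is held.
- far_jaw: Far jaw on the end of the bar, black and orange, 22 mm thick along y, x -12..87 mm of the clamp, 26 mm high. Its frame has the clamp's directions, on the bar's line, in the plane of the loose foam pad's face. Only the trigger may move it.
- soft_pad (a joint): Give of the blue foam pad on the far jaw, m: 0 loose, 0.005 squeezed down solid. It acts as a spring of 9 N per mm: 2.5 mm means 22 N of clamping force.
- pad_face: The blue foam pad, 38 mm wide (clamp x 47..85 mm), z 2..26 mm. Frame: middle of its pressing face, 14 mm above the desk, clamp's directions (y points away from the work).
- head_pad (a point): Middle of the face of the fixed grey pad on the head jaw, x 66, y 14, z 14 mm of the clamp.
- caddy: Small desk caddy of pale wood, about 0.16 kg, loose: 64 (x) x 72 (y) x 50 mm high, walls 8 mm, open at the top and at its +y end. Origin under its centre. Stands between the jaws, closed end 1 to 4 mm from the head pad, axes along the clamp's.
- end_panel: Loose end panel of the caddy, pale wood, 64 (x) x 8 (y) x 50 mm high, 50 g, standing 1 to 3 mm off the caddy's open end. Origin under its centre. Home, its origin is 40 mm from the caddy's along the caddy's y.
- highlighter: Flat highlighter pen lying on the desk, 124 (x) x 20 (y) x 14 mm thick, about 30 g, yellow with a black cap at +x. Origin under its middle. Its yellow end lies between foam pad and panel; its middle is at about x 126 mm of the clamp, clear of the jaws (to x 87) and caddy (to x 101), and can be pinched there from above.
- pen_tray: Dark wooden tray fixed on the desk, left or right of the clamp: 190 (x) x 140 (y) mm, rim 18 mm high, walls and floor 5 mm thick. Origin under its centre.
- tray_floor (a point): Middle of the tray's floor, 5 mm above the desk.
- phone: Black smartphone lying flat, 150 x 73 x 9 mm, on the other side from the tray. Leave alone.
- mug: White mug, 82 mm across, 98 mm high, handle at its +y. Origin under its centre. Leave alone.
- glue: White and green wood-glue bottle with red nozzle, 54 mm across, 150 mm high, standing. Leave alone.
- mouse: White computer mouse, 105 x 60 x 33 mm. Leave alone.
Things that resemble listed ones, but are neither listed nor needed, are in the scene too. What is meant by the end_panel is not pink, and is the larger of those in its own colour. Of the things that look like the highlighter, take the one that is farthest to the robot's left at the start.

How it is judged:
On the way, in this order (a step that is already met when the one before it is completed fails the run):
1. the highlighter lies flat in the tray, let go (horizontal distance between highlighter and tray_floor below 0.075 m and height (world z) of highlighter between 0.003 and 0.011 m and angle between highlighter's own z axis and vertical below 0.15 rad and contact force between the fingers and highlighter below 0.1 N), for 0.2 s.
2. the foam pad presses on the end panel (contact force between pad_face and end_panel above 4 N), for 0.1 s.
At the end, for the whole second after the job is handed in: Trigger still held squeezed (over 3 N, over 0.02 rad); foam presses panel with 12 to 38 N, caddy bears on the head jaw; panel flush (1.2 mm), centred (6 mm), square (0.06 rad); caddy flat on the desk and still; highlighter flat on the tray's floor (contact force between pad_face and end_panel between 12 and 38 N and contact force between clamp and caddy above 6 N and contact force between the fingers and trigger_blade above 3 N and value of joint trigger above 0.02 rad and y of end_panel in the frame of caddy below 0.0412 m and x of end_panel in the frame of caddy between -0.006 and 0.006 m and angle between the y axis of end_panel and the y axis of caddy, either way round below 0.06 rad and angle between caddy's own z axis and vertical below 0.06 rad and height (world z) of caddy below 0.006 m and linear speed of caddy below 0.02 m/s and horizontal distance between highlighter and tray_floor below 0.075 m and height (world z) of highlighter between 0.003 and 0.011 m and angle between highlighter's own z axis and vertical below 0.15 rad); the arm keeps its last pose, push and grip.
It fails at once if the foam is squeezed down solid and the caddy crushed (over 48 N) (contact force between pad_face and end_panel above 48 N or contact force between clamp and caddy above 52 N).
It fails at once if the far jaw is pushed by hand instead of drawn in by the trigger (contact force between the fingers and far_jaw above 6 N).
It fails at once if the mug, phone, mouse or glue bottle is moved more than 30 mm or tipped (distance of any of mug, phone, mouse, glue from where it was at the start of the episode above 0.03 m or angle between any of mug, glue's own z axis and vertical above 0.3 rad).
It also fails if it takes over 54 s, if anything falls off the work surface, if the arm or the gripper's body presses on something with over 40 N, if the wrist force passes 120 N, or if a joint passes its speed limit or range.

## Robot

A 7-joint arm with a two-finger parallel gripper is mounted at the origin on the work surface. World frame = base frame: x ahead of the robot, y to its left, z up, the work surface at z = 0. Lengths are in m, angles in rad, forces in N, time in s.
With the tool pointing down it reaches from about 0.425 to 0.925 m from the base axis. Payload 6.8 kg.
Tool frame: the origin (TCP) lies on the centre line of the jaws, within the pads' length; the fingertips stand 19 mm ahead of it and the grasp point (between the pads) is the TCP; z points along the fingers, y is the line along which they close (so a half turn about z gives the same grasp; the last joint's range is limited). The gripper opens to 85 mm and grips with 20 to 120 N. Pads are 22 mm wide; open, the fingers measure 114 mm over their backs; the gripper's body (76 mm by 85 mm) begins 54 mm behind the grasp point. The pads swing forward as they close: fully open they stand 13 mm farther back than shut.
Start: joints at [-1.3, 0.477, 0.022, 1.555, -0.011, 1.109, -0.083], TCP at [0.25, 0.627, 0.25] pointing down, gripper open.
Joint ranges: [-2.96, 2.96], [-0.34, 2.1], [-1.41, 1.46], [0.24, 2.44], [-1.37, 4.51], [0.17, 1.92], [-2.96, 2.96]. Speed limits (rad/s): [2.39, 2.39, 3.14, 3.14, 3.14, 3.14, 3.14].

## Interface

Orientations are given as a rotation vector (axis times angle).
In Python, from bench import r gives the robot as it stands. The module is installed in compiled form; this text tells all that it offers.
- The arm moves only by the tool arm_command, never from a script. Its argument "rows" is a list of rows, each an object of numbers: "fingers": the opening, from -1 (shut) to 1 (fully open); "x", "y", "z": the shift along the tool's x, y, z in m; "ax", "ay", "az": the turn, a rotation vector about the tool's x, y, z in degrees. In form: [{"fingers": .., "x": .., "y": .., "z": .., "ax": .., "ay": .., "az": ..}, ...]. A call has 1 to 10 rows; each row shifts and turns the commanded pose from where the row before left it, along the tool's axes as they then stand; what a row does not reach is not made up. A row lasts 1/12 s, in which the tool goes at most 41.7 mm and 7.16 degrees, less where a joint would pass 70% of its speed; a pose out of reach is approached as far as the arm can. A call is refused whole if a number of a shift passes 0.0417 or a number of a turn 7.16, either way. A call with a gripper value outside its range is refused whole. The fingers move at their own pace and stop on an object; "grip_force" is the grip in N (left out, the last holds). Time passes only in rows, so rows that do not move let the fingers close. It gives the time, the measured TCP pose, the force, the opening and the grip force at its end, in the units of the state.
- r.get_obs(): the state, without advancing time (a new reading comes with each control period).
- r.grab_frame(name): name is "side" or "top" or "wrist"; returns a dict with "frame" (420x560x3 uint8, red, green, blue), "depth" (420x560 float32, m along the optical axis (not along the pixel's ray), 0 where there is no reading), "K" (3x3 intrinsics, pixels), "distortion" ([k1, k2, p1, p2, k3] as OpenCV has them; the pictures are not rectified), "world_from_camera" (4x4, takes a point from camera to world coordinates). Camera axes: x right, y down, z forward; pixel columns grow to the right and rows downward; lengths in m; the calibration is good to about 2 mm. A picture is of the moment at which its call begins.
- r.hand_in(): hands the job in; it is judged then, once.
The state is a dict: "clock": time; "joints": joint angles; "qvel": joint speeds; "tau": joint torques, N m; "tcp_pos": TCP position; "orientation": TCP orientation; "contact_force": force on the tool from outside, world axes, zero at the start; "moment": the same for the moment, N m; "grip_width": finger opening in m; "gripper_force": force on a finger pad.
Only numpy, scipy, OpenCV 4.12 (cv2) and the standard library are available. Lean on these libraries where they do the work, as an engineer would, in place of code of your own. Each camera call takes 0.05 s, during which the arm holds its last target. There are 200 camera calls.

## Working session

There is one attempt and no reset: what is moved stays moved. The work goes in short steps, Python scripts to look and compute and a tool call to move; the robot and the scene stay as the last step left them, time stands still between calls to the robot, and variables do not carry over. Pictures are saved under pics/ and viewed, at most 10 in all, crops included, and the job is handed in when it is done.

Besides the shell and the picture viewer there is one more tool, called after "Request:" as name([rows], argument=value, ...), one row to a line, values as JSON. arm_command: Moves the arm, as the interface text tells. Its arguments: {"type":"object","properties":{"rows":{"type":"array"},"grip_force":{"type":"number"}},"required":["rows"]}

```bash
mkdir -p pics
cat > h.py <<'E'
import numpy as np, cv2, pickle
from bench import r
from scipy.spatial.transform import Rotation as R
def grab(n,tag):
    f=r.grab_frame(n); pickle.dump(f,open(f'{tag}.pkl','wb')); return f
def load(tag): return pickle.load(open(f'{tag}.pkl','rb'))
def save(f,name,crop=None,s=1):
    im=f['frame'][:,:,::-1]
    if crop: x0,y0,x1,y1=crop; im=im[y0:y1,x0:x1]
    cv2.imwrite(f'pics/{name}.png',cv2.resize(im,None,fx=s,fy=s,interpolation=cv2.INTER_CUBIC))
def ray(f,uv):
    p=cv2.undistortPoints(np.array([[uv]],float),np.array(f['K']),np.array(f['distortion']))[0,0]
    return np.array([p[0],p[1],1.])
def px(f,uv,z=None):
    T=np.array(f['world_from_camera']); d=ray(f,uv)
    if z is None:
        u,v=int(round(uv[0])),int(round(uv[1])); w=f['depth'][v-1:v+2,u-1:u+2]; k=np.median(w[w>0])
    else:
        dw=T[:3,:3]@d; k=(z-T[2,3])/dw[2]
    return T[:3,:3]@(d*k)+T[:3,3]
E
python3 - <<'E'
from h import *
f=grab('top','top0'); save(f,'top0',s=1.42)
print({k:np.round(v,3) for k,v in r.get_obs().items()}); print(np.round(f['world_from_camera'],3))
E
```

```text
{'clock': np.float64(0.05), 'joints': array([-1.3  ,  0.478,  0.022,  1.556, -0.011,  1.109, -0.083]), 'qvel': array([ 0.001, -0.   ,  0.001, -0.003,  0.001,  0.   , -0.   ]), 'tau': array([ 4.0000e-03, -5.9832e+01,  1.6150e+00, -2.8226e+01,  1.3000e-02,
        5.0000e-03, -0.0000e+00]), 'tcp_pos': array([0.249, 0.627, 0.249]), 'orientation': array([-5.910e-01, -3.085e+00,  3.000e-03]), 'contact_force': array([-0.365, -0.088, -0.761]), 'moment': array([-0.019, -0.015,  0.017]), 'gripper_force': np.float64(0.0), 'grip_width': np.float64(0.085)}
[[ 0.018 -0.994  0.104  0.409]
 [-1.    -0.019 -0.011  0.075]
 [ 0.013 -0.104 -0.994  1.193]
 [ 0.     0.     0.     1.   ]]
```

View pics/top0.png

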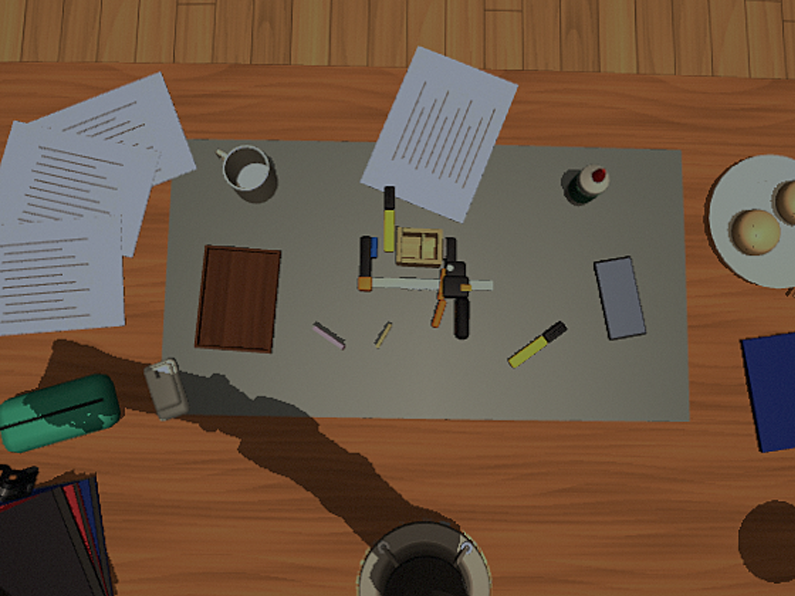

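The overview shows the clamp at about (445,285), the caddy at (419,246), the tray at (238,298), the mug at (248,172), the glue at (590,182), the phone at (620,298) and the mouse at (166,388).

- **Highlighter:** the candidates are (389,218) and (537,344). The first is farther left and lies between pad and panel, so it fits.
- **End panel:** the candidates are pink (328,335), small pale (383,334) and the one at the caddy's end (400,246). The last is not pink and is larger.

I'll confirm this in a crop.

Run:
```python
from h import *
f=load('top0'); save(f,'crop0',(210,120,360,250),5.3)
```

```text
(no output)
```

View pics/crop0.png

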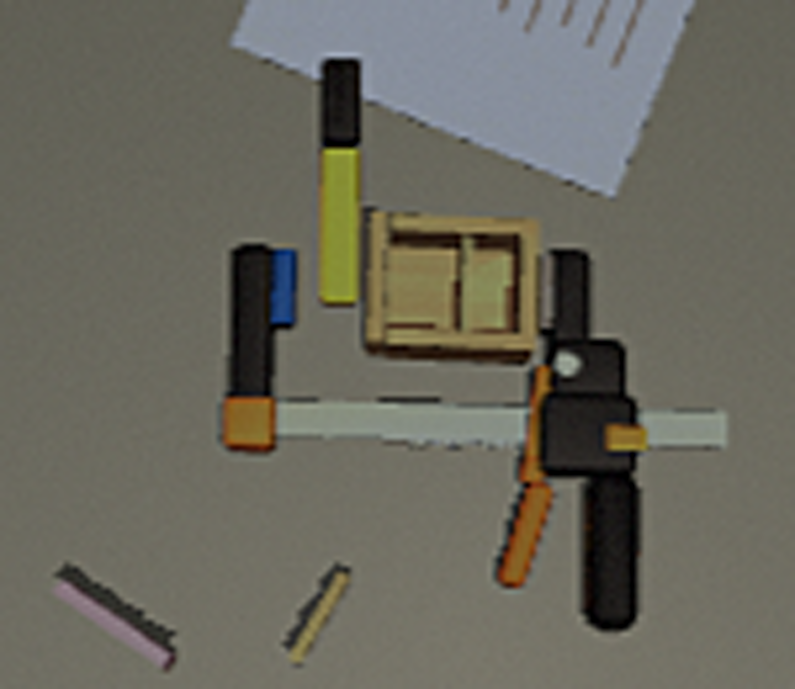

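The crop confirms both. The highlighter spans crop (341,60) to (338,303), next to the panel at (377,282). The blue foam is at (284,288), the handle at (611,550) and the trigger at (525,535).

Run:
```python
from h import *
f=load('top0')
c=lambda u,v,z:np.round(px(f,(210+u/5.3,120+v/5.3),z),4)
t=lambda u,v,z:np.round(px(f,(u/1.42,v/1.42),z),4)
print('hl',c(341,60,.014),c(338,303,.014))
print('bar',c(275,418,.017),c(725,428,.017))
print('handle base,end',c(611,480,.027),c(609,630,.027),'back right edge',c(637,550,.014),'left',c(585,550,.027))
print('trig tip',c(512,585,.025), c(541,490,.025))
print('tray',[t(*p,.018) for p in((205,246),(281,251),(271,352),(196,346))])
print('pad',c(295,288,.026),'panel',c(377,210,.05),c(374,345,.05),'caddy r',c(538,225,.05),c(530,345,.05))
print('headjaw',c(553,250,.026),c(588,250,.026))
print('mug',t(248,172,.09))
```

```text
hl [0.7289 0.0747 0.014 ] [0.6051 0.0739 0.014 ]
bar [0.5465 0.1039 0.017 ] [ 0.5459 -0.1188  0.017 ]
handle base,end [ 0.5181 -0.0612  0.027 ] [ 0.4448 -0.0608  0.027 ] back right edge [ 0.4849 -0.0759  0.014 ] left [ 0.4836 -0.0488  0.027 ]
trig tip [ 0.4659 -0.0135  0.025 ] [ 0.5127 -0.0272  0.025 ]
tray [array([0.6083, 0.4143, 0.018 ]), array([0.6016, 0.2731, 0.018 ]), array([0.4154, 0.2846, 0.018 ]), array([0.4236, 0.4218, 0.018 ])]
pad [0.6101 0.0952 0.026 ] panel [0.6451 0.0559 0.05  ] [0.579  0.0562 0.05  ] caddy r [ 0.6393 -0.0223  0.05  ] [ 0.5805 -0.019   0.05  ]
headjaw [ 0.6318 -0.0319  0.026 ] [ 0.6321 -0.0492  0.026 ]
mug [0.7294 0.3245 0.09  ]
```

Request:
arm_command([
  {"fingers":0.2,"az":-5.4},
  {"fingers":0.2,"az":-5.4},
  {"fingers":0.2,"az":-5.4},
  {"fingers":0.2,"az":-5.4},
  {"fingers":0.2,"x":-0.02,"y":-0.027},
  {"fingers":0.2,"x":-0.02,"y":-0.027},
  {"fingers":0.2,"x":-0.02,"y":-0.027},
  {"fingers":0.2,"x":-0.02,"y":-0.027},
  {"fingers":0.2,"x":-0.02,"y":-0.027},
  {"fingers":0.2,"x":-0.02,"y":-0.027},
], grip_force=20)

```text
validation failed for argument at $.ro...
```

Request:
arm_command([
  {"fingers":0.2,"x":-0.02,"y":-0.027},
  {"fingers":0.2,"x":-0.02,"y":-0.027},
  {"fingers":0.2,"x":-0.02,"y":-0.027},
  {"fingers":0.2,"x":-0.02,"y":-0.027},
  {"fingers":0.2,"x":-0.02,"y":-0.027},
  {"fingers":0.2,"x":-0.02,"y":-0.027},
  {"fingers":0.2,"x":-0.02,"y":-0.027},
  {"fingers":0.2,"x":-0.02,"y":-0.027},
  {"fingers":0.2,"x":-0.02,"y":-0.027},
  {"fingers":0.2},
])

```text
validation failed for argument at $.ro...
```

Request:
arm_command([
  {"fingers":0.2,"x":0,"y":0,"z":0,"ax":0,"ay":0,"az":-5.4},
  {"fingers":0.2,"x":0,"y":0,"z":0,"ax":0,"ay":0,"az":-5.4},
  {"fingers":0.2,"x":0,"y":0,"z":0,"ax":0,"ay":0,"az":-5.4},
  {"fingers":0.2,"x":0,"y":0,"z":0,"ax":0,"ay":0,"az":-5.4},
], grip_force=20)

```text
clock: 0.38
tcp_pos: [0.2495, 0.6267, 0.2495]
orientation: [0.005, -3.141, 0.002]
contact_force: [0.2, -0.7, 0.5]
grip_width: 0.0511
gripper_force: 0.0
```

Request:
arm_command([
  {"fingers":0.2,"x":-0.021,"y":-0.0275,"z":0,"ax":0,"ay":0,"az":0},
  {"fingers":0.2,"x":-0.021,"y":-0.0275,"z":0,"ax":0,"ay":0,"az":0},
  {"fingers":0.2,"x":-0.021,"y":-0.0275,"z":0,"ax":0,"ay":0,"az":0},
  {"fingers":0.2,"x":-0.021,"y":-0.0275,"z":0,"ax":0,"ay":0,"az":0},
  {"fingers":0.2,"x":-0.021,"y":-0.0275,"z":0,"ax":0,"ay":0,"az":0},
  {"fingers":0.2,"x":-0.021,"y":-0.0275,"z":0,"ax":0,"ay":0,"az":0},
  {"fingers":0.2,"x":-0.021,"y":-0.0275,"z":0,"ax":0,"ay":0,"az":0},
  {"fingers":0.2,"x":-0.021,"y":-0.0275,"z":0,"ax":0,"ay":0,"az":0},
  {"fingers":0.2,"x":-0.021,"y":-0.0275,"z":0,"ax":0,"ay":0,"az":0},
  {"fingers":0.2,"x":-0.021,"y":-0.0275,"z":0,"ax":0,"ay":0,"az":0},
])

```text
clock: 1.22
tcp_pos: [0.4596, 0.35, 0.2499]
orientation: [-0.003, -3.141, 0.001]
contact_force: [0.0, 0.1, -0.9]
grip_width: 0.0515
gripper_force: 0.0
```

Request:
arm_command([
  {"fingers":0.2,"x":-0.021,"y":-0.0275,"z":0,"ax":0,"ay":0,"az":0},
  {"fingers":0.2,"x":-0.021,"y":-0.0275,"z":0,"ax":0,"ay":0,"az":0},
  {"fingers":0.2,"x":-0.021,"y":-0.0275,"z":0,"ax":0,"ay":0,"az":0},
  {"fingers":0.2,"x":-0.021,"y":-0.0275,"z":0,"ax":0,"ay":0,"az":0},
  {"fingers":0.2,"x":-0.021,"y":-0.0275,"z":0,"ax":0,"ay":0,"az":0},
  {"fingers":0.2,"x":-0.021,"y":-0.0275,"z":0,"ax":0,"ay":0,"az":0},
  {"fingers":0.2,"x":-0.021,"y":-0.0275,"z":0,"ax":0,"ay":0,"az":0},
  {"fingers":0.2,"x":-0.021,"y":-0.0275,"z":0,"ax":0,"ay":0,"az":0},
  {"fingers":0.2,"x":-0.021,"y":-0.0275,"z":0,"ax":0,"ay":0,"az":0},
  {"fingers":0.2,"x":-0.021,"y":-0.0275,"z":0,"ax":0,"ay":0,"az":0},
])

```text
clock: 2.05
tcp_pos: [0.669, 0.0749, 0.2497]
orientation: [-0.003, -3.14, 0.0]
contact_force: [0.4, 0.7, -0.0]
grip_width: 0.0513
gripper_force: 0.0
```

Request:
arm_command([
  {"fingers":0.2,"x":-0.002,"y":0,"z":0.035,"ax":0,"ay":0,"az":0},
  {"fingers":0.2,"x":0,"y":0,"z":0.035,"ax":0,"ay":0,"az":0},
  {"fingers":0.2,"x":0,"y":0,"z":0.035,"ax":0,"ay":0,"az":0},
  {"fingers":0.2,"x":0,"y":0,"z":0.035,"ax":0,"ay":0,"az":0},
  {"fingers":0.2,"x":0,"y":0,"z":0.035,"ax":0,"ay":0,"az":0},
  {"fingers":0.2,"x":0,"y":0,"z":0.03,"ax":0,"ay":0,"az":0},
  {"fingers":0.2,"x":0,"y":0,"z":0.015,"ax":0,"ay":0,"az":0},
  {"fingers":0.2,"x":0,"y":0,"z":0.007,"ax":0,"ay":0,"az":0},
  {"fingers":0.2,"x":0,"y":0,"z":0,"ax":0,"ay":0,"az":0},
])

```text
clock: 2.8
tcp_pos: [0.6698, 0.0763, 0.0219]
orientation: [-0.003, -3.139, 0.001]
contact_force: [0.1, -0.3, 0.4]
grip_width: 0.051
gripper_force: 0.0
```

Request:
arm_command([
  {"fingers":-1,"x":0,"y":0,"z":0,"ax":0,"ay":0,"az":0},
  {"fingers":-1,"x":0,"y":0,"z":0,"ax":0,"ay":0,"az":0},
  {"fingers":-1,"x":0,"y":0,"z":0,"ax":0,"ay":0,"az":0},
  {"fingers":-1,"x":0,"y":0,"z":0,"ax":0,"ay":0,"az":0},
  {"fingers":-1,"x":0,"y":0,"z":0,"ax":0,"ay":0,"az":0},
  {"fingers":-1,"x":0,"y":0,"z":0,"ax":0,"ay":0,"az":0},
], grip_force=30)

```text
clock: 3.3
tcp_pos: [0.6723, 0.0766, 0.0256]
orientation: [0.003, 3.138, 0.001]
contact_force: [0.0, -0.9, 7.0]
grip_width: 0.0187
gripper_force: 30.9
```

Request:
arm_command([
  {"fingers":-1,"x":0,"y":0,"z":-0.02,"ax":0,"ay":0,"az":0},
  {"fingers":-1,"x":0,"y":0,"z":-0.035,"ax":0,"ay":0,"az":0},
  {"fingers":-1,"x":0,"y":0,"z":-0.035,"ax":0,"ay":0,"az":0},
  {"fingers":-1,"x":0,"y":0,"z":-0.03,"ax":0,"ay":0,"az":0},
  {"fingers":-1,"x":0.012,"y":0.022,"z":0,"ax":0,"ay":0,"az":0},
  {"fingers":-1,"x":0.016,"y":0.028,"z":0,"ax":0,"ay":0,"az":0},
  {"fingers":-1,"x":0.016,"y":0.028,"z":0,"ax":0,"ay":0,"az":0},
  {"fingers":-1,"x":0.016,"y":0.028,"z":0,"ax":0,"ay":0,"az":0},
  {"fingers":-1,"x":0.016,"y":0.028,"z":0,"ax":0,"ay":0,"az":0},
  {"fingers":-1,"x":0.016,"y":0.028,"z":0,"ax":0,"ay":0,"az":0},
])

```text
clock: 4.13
tcp_pos: [0.5781, 0.2398, 0.1442]
orientation: [0.003, 3.141, 0.001]
contact_force: [0.1, 0.8, 0.4]
grip_width: 0.0189
gripper_force: 30.1
```

Request:
arm_command([
  {"fingers":-1,"x":0.016,"y":0.028,"z":0,"ax":0,"ay":0,"az":0},
  {"fingers":-1,"x":0.016,"y":0.028,"z":0,"ax":0,"ay":0,"az":0},
  {"fingers":-1,"x":0.016,"y":0.028,"z":0,"ax":0,"ay":0,"az":0},
  {"fingers":-1,"x":0.014,"y":0.024,"z":0,"ax":0,"ay":0,"az":0},
  {"fingers":-1,"x":0,"y":0,"z":0,"ax":0,"ay":0,"az":0},
  {"fingers":-1,"x":0,"y":0,"z":0.03,"ax":0,"ay":0,"az":0},
  {"fingers":-1,"x":0,"y":0,"z":0.03,"ax":0,"ay":0,"az":0},
  {"fingers":-1,"x":0,"y":0,"z":0.02,"ax":0,"ay":0,"az":0},
  {"fingers":-1,"x":0,"y":0,"z":0.01,"ax":0,"ay":0,"az":0},
  {"fingers":-1,"x":0,"y":0,"z":0,"ax":0,"ay":0,"az":0},
])

```text
clock: 4.97
tcp_pos: [0.516, 0.3457, 0.0515]
orientation: [-0.003, -3.139, 0.004]
contact_force: [-0.4, 0.4, -0.4]
grip_width: 0.0193
gripper_force: 30.1
```

Run:
```python
from h import *
f=grab('side','s1'); save(f,'s1',s=1.42)
```

```text
(no output)
```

View pics/s1.png

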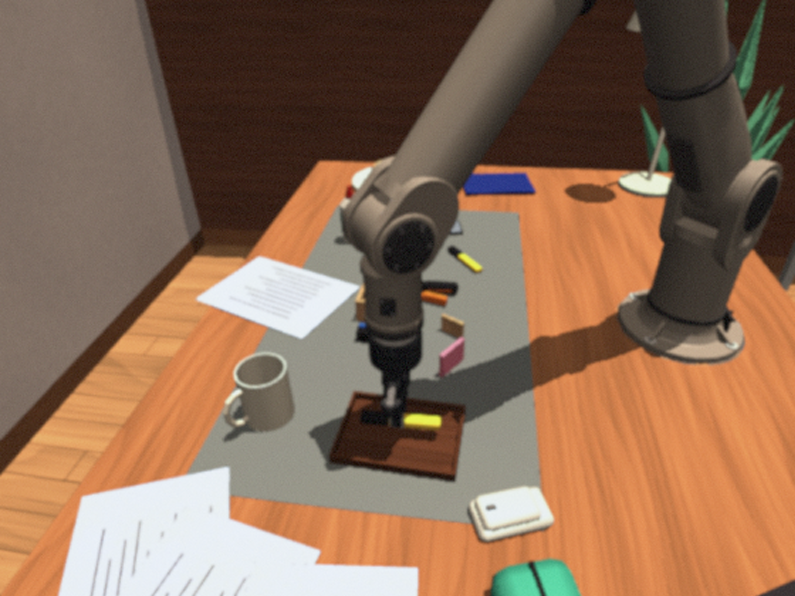

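The highlighter is held level over the tray, at about (405,420). I'll lower it the last 20 mm and release.

Request:
arm_command([
  {"fingers":-1,"x":0,"y":0,"z":0.01,"ax":0,"ay":0,"az":0},
  {"fingers":-1,"x":0,"y":0,"z":0.007,"ax":0,"ay":0,"az":0},
  {"fingers":-1,"x":0,"y":0,"z":0.002,"ax":0,"ay":0,"az":0},
  {"fingers":-1,"x":0,"y":0,"z":0,"ax":0,"ay":0,"az":0},
])

```text
clock: 5.35
tcp_pos: [0.517, 0.3465, 0.0341]
orientation: [-0.003, -3.141, 0.0]
contact_force: [-0.3, 0.5, -0.2]
grip_width: 0.019
gripper_force: 30.1
```

Request:
arm_command([
  {"fingers":0.2,"x":0,"y":0,"z":0,"ax":0,"ay":0,"az":0},
  {"fingers":0.2,"x":0,"y":0,"z":0,"ax":0,"ay":0,"az":0},
  {"fingers":0.2,"x":0,"y":0,"z":0,"ax":0,"ay":0,"az":0},
  {"fingers":0.2,"x":0,"y":0,"z":0,"ax":0,"ay":0,"az":0},
  {"fingers":0.2,"x":0,"y":0,"z":-0.02,"ax":0,"ay":0,"az":0},
  {"fingers":0.2,"x":0,"y":0,"z":-0.04,"ax":0,"ay":0,"az":0},
  {"fingers":0.2,"x":0,"y":0,"z":-0.04,"ax":0,"ay":0,"az":0},
  {"fingers":0.2,"x":0,"y":0,"z":-0.04,"ax":0,"ay":0,"az":0},
  {"fingers":1,"x":0,"y":0,"z":-0.03,"ax":0,"ay":0,"az":0},
  {"fingers":1,"x":0,"y":0,"z":0,"ax":0,"ay":0,"az":0},
], grip_force=20)

```text
clock: 6.18
tcp_pos: [0.5204, 0.3488, 0.212]
orientation: [0.004, 3.132, 0.012]
contact_force: [1.2, 0.1, 1.1]
grip_width: 0.0737
gripper_force: 0.0
```

Request:
arm_command([
  {"fingers":1,"x":0.0025,"y":-0.03,"z":0,"ax":0,"ay":0,"az":0},
  {"fingers":1,"x":0.0025,"y":-0.036,"z":0,"ax":0,"ay":0,"az":0},
  {"fingers":1,"x":0.0025,"y":-0.036,"z":0,"ax":0,"ay":0,"az":0},
  {"fingers":1,"x":0.0025,"y":-0.036,"z":0,"ax":0,"ay":0,"az":0},
  {"fingers":1,"x":0.0025,"y":-0.036,"z":0,"ax":0,"ay":0,"az":0},
  {"fingers":1,"x":0.0025,"y":-0.036,"z":0,"ax":0,"ay":0,"az":0},
  {"fingers":1,"x":0.0025,"y":-0.036,"z":0,"ax":0,"ay":0,"az":0},
  {"fingers":1,"x":0.0025,"y":-0.036,"z":0,"ax":0,"ay":0,"az":0},
  {"fingers":1,"x":0.0025,"y":-0.036,"z":0,"ax":0,"ay":0,"az":0},
  {"fingers":1,"x":0.0025,"y":-0.036,"z":0,"ax":0,"ay":0,"az":0},
])

```text
clock: 7.02
tcp_pos: [0.491, -0.0089, 0.2044]
orientation: [0.003, 3.141, 0.0]
contact_force: [0.3, 0.1, 0.7]
grip_width: 0.0854
gripper_force: 0.0
```

Request:
arm_command([
  {"fingers":1,"x":0,"y":-0.036,"z":0.03,"ax":0,"ay":0,"az":0},
  {"fingers":1,"x":0,"y":-0.002,"z":0.035,"ax":0,"ay":0,"az":0},
  {"fingers":1,"x":0,"y":0,"z":0.035,"ax":0,"ay":0,"az":0},
  {"fingers":1,"x":0,"y":0,"z":0,"ax":0,"ay":0,"az":0},
])

```text
clock: 7.35
tcp_pos: [0.4872, -0.042, 0.1026]
orientation: [-0.005, -3.132, 0.002]
contact_force: [-1.1, -0.4, 0.2]
grip_width: 0.0855
gripper_force: 0.0
```

Run:
```python
from h import *
f=grab('wrist','w1'); im=np.hstack([f['frame']]) ; save(f,'w1',s=1.42)
f=grab('top','t1')
```

```text
(no output)
```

View pics/w1.png

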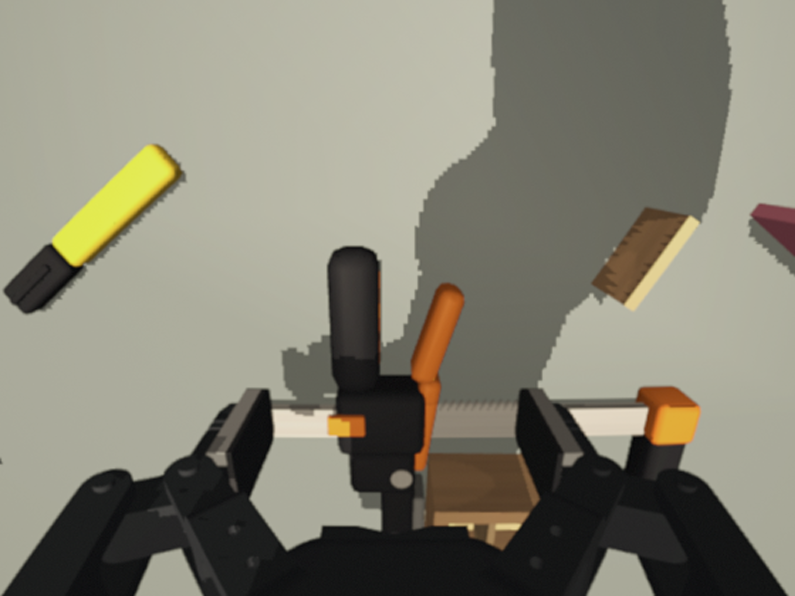

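The wrist view shows the handle at (354,310) with its tip at (354,248). The trigger runs from its tip at (450,288) to (425,375), between the two fingers.

Run:
```python
from h import *
f=load('w1'); t=lambda u,v,z:np.round(px(f,(u/1.42,v/1.42),z),4)
print('handle end',t(354,248,.02),'back L',t(330,310,.014),t(337,370,.02),'front',t(380,310,.02))
print('trig tip front',t(463,298,.018),'mid',t(444,350,.02),'far jaw cap',t(669,400,.02))
print(r.get_obs()['tcp_pos'])
g=load('t1'); print(np.round(px(g,(389/1.42,218/1.42)),3))
# highlighter in tray: yellow mask
h=cv2.cvtColor(g['frame'],cv2.COLOR_RGB2HSV); m=cv2.inRange(h,(25,120,60),(35,255,255)); v,u=np.nonzero(m[:, :200])
print(len(u), [np.round(px(g,(a,b),.019),3) for a,b in ((u[v.argmin()],v.min()),(u[v.argmax()],v.max()))] if len(u) else '')
```

```text
handle end [ 0.4439 -0.061   0.02  ] back L [ 0.4778 -0.0752  0.014 ] [ 0.5095 -0.0722  0.02  ] front [ 0.4757 -0.0489  0.02  ]
trig tip front [ 0.4701 -0.0068  0.018 ] mid [ 0.498  -0.0157  0.02  ] far jaw cap [0.5299 0.1126 0.02  ]
[ 0.49070324 -0.04123746  0.10735383]
[ 0.672  0.075 -0.001]
232 [array([0.528, 0.356, 0.019]), array([0.452, 0.353, 0.019])]
```

Request:
arm_command([
  {"fingers":1,"x":-0.003,"y":-0.003,"z":0.02,"ax":0,"ay":0,"az":0},
  {"fingers":1,"x":0,"y":0,"z":0.03,"ax":0,"ay":0,"az":0},
  {"fingers":1,"x":0,"y":0,"z":0.02,"ax":0,"ay":0,"az":0},
  {"fingers":1,"x":0,"y":0,"z":0.01,"ax":0,"ay":0,"az":0},
  {"fingers":1,"x":0,"y":0,"z":0,"ax":0,"ay":0,"az":0},
])

```text
clock: 7.87
tcp_pos: [0.4947, -0.0437, 0.0277]
orientation: [-0.001, -3.141, -0.001]
contact_force: [-0.2, -0.3, -0.3]
grip_width: 0.0851
gripper_force: 0.0
```

Request:
arm_command([
  {"fingers":-1,"x":0,"y":0,"z":0,"ax":0,"ay":0,"az":0},
  {"fingers":-1,"x":0,"y":0,"z":0,"ax":0,"ay":0,"az":0},
  {"fingers":-1,"x":0,"y":0,"z":0,"ax":0,"ay":0,"az":0},
  {"fingers":-1,"x":0,"y":0,"z":0,"ax":0,"ay":0,"az":0},
  {"fingers":-1,"x":0,"y":0,"z":0,"ax":0,"ay":0,"az":0},
  {"fingers":-1,"x":0,"y":0,"z":0,"ax":0,"ay":0,"az":0},
  {"fingers":-1,"x":0,"y":0,"z":0,"ax":0,"ay":0,"az":0},
], grip_force=20)

```text
clock: 8.45
tcp_pos: [0.4969, -0.0484, 0.0308]
orientation: [0.01, 3.135, -0.005]
contact_force: [-2.0, -10.5, 15.1]
grip_width: 0.0405
gripper_force: 21.4
```

Run:
```python
from h import *
f=grab('wrist','w2'); g=grab('top','t2')
save(g,'t2',(210,120,360,250),5.3)
```

```text
(no output)
```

View pics/t2.png

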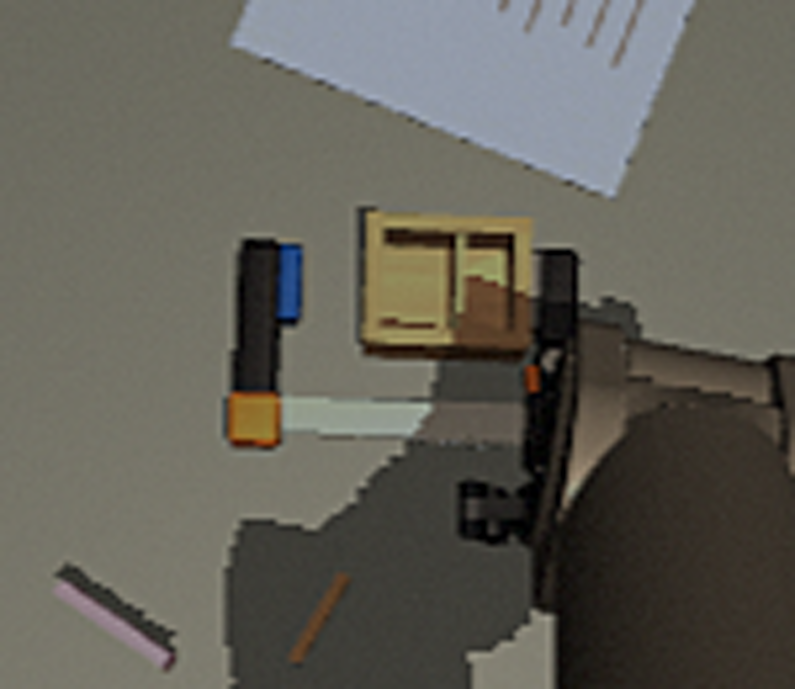

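The first squeeze reached 40.5 mm and the jaw gap dropped by about 10 mm: foam face at crop (301,283), head jaw at (538,300). The fingertips are pressing on the desk, so I'll raise the tool about 6 mm and follow the handle while pumping.

Request:
arm_command([
  {"fingers":0.75,"x":0,"y":0,"z":-0.003,"ax":0,"ay":0,"az":0},
  {"fingers":0.75,"x":0,"y":0,"z":-0.003,"ax":0,"ay":0,"az":0},
  {"fingers":0.75,"x":0,"y":0,"z":0,"ax":0,"ay":0,"az":0},
  {"fingers":0.75,"x":0,"y":0,"z":0,"ax":0,"ay":0,"az":0},
  {"fingers":-1,"x":0,"y":0,"z":0,"ax":0,"ay":0,"az":0},
  {"fingers":-1,"x":0,"y":-0.003,"z":0,"ax":0,"ay":0,"az":0},
  {"fingers":-1,"x":0,"y":-0.003,"z":0,"ax":0,"ay":0,"az":0},
  {"fingers":-1,"x":0,"y":-0.003,"z":0,"ax":0,"ay":0,"az":0},
  {"fingers":-1,"x":0,"y":0,"z":0,"ax":0,"ay":0,"az":0},
  {"fingers":-1,"x":0,"y":0,"z":0,"ax":0,"ay":0,"az":0},
], grip_force=20)

```text
clock: 9.38
tcp_pos: [0.4954, -0.0536, 0.0348]
orientation: [0.003, 3.14, 0.0]
contact_force: [-2.0, -0.1, 15.2]
grip_width: 0.0402
gripper_force: 20.5
```

```bash
cat > m.py <<'E'
import sys
from h import *
g=grab('top',sys.argv[1]); im=g['frame'][120:250,210:360]
h=cv2.cvtColor(im,cv2.COLOR_RGB2HSV)
m=cv2.inRange(h,(100,150,50),(130,255,255)); v,u=np.nonzero(m)
ok=v<70; u,v=u[ok],v[ok]
pr=np.round(px(g,(210+u.max()+.5,120+v.mean()),.026),4); print('pad face',pr)
w=cv2.inRange(h,(10,60,80),(28,200,255)); w[:35]=0;w[66:]=0; w[:,:62]=0; w[:,105:]=0
v,u=np.nonzero(w); row=[(u[v==k].min(),u[v==k].max()) for k in (45,52,60) if (v==k).any()]
for k,a in zip((45,52,60),row): print('wood',[np.round(px(g,(210+q,120+k),.05),4)[1] for q in (a[0]-.5,a[1]+.5)])
save(g,sys.argv[1],(210,120,360,250),5.3)
E
python3 m.py t3
```

```text
pad face [0.6073 0.0825 0.026 ]
wood [np.float64(0.0624), np.float64(-0.0172)]
wood [np.float64(0.0621), np.float64(-0.0199)]
wood [np.float64(0.0617), np.float64(-0.015)]
```

Request:
arm_command([
  {"fingers":0.75,"x":0,"y":0.003,"z":0.002,"ax":0,"ay":0,"az":0},
  {"fingers":0.75,"x":0,"y":0.003,"z":0,"ax":0,"ay":0,"az":0},
  {"fingers":0.75,"x":0,"y":0.003,"z":0,"ax":0,"ay":0,"az":0},
  {"fingers":0.75,"x":0,"y":0,"z":0,"ax":0,"ay":0,"az":0},
  {"fingers":-1,"x":0,"y":0,"z":0,"ax":0,"ay":0,"az":0},
  {"fingers":-1,"x":0,"y":-0.003,"z":-0.001,"ax":0,"ay":0,"az":0},
  {"fingers":-1,"x":0,"y":-0.003,"z":-0.002,"ax":0,"ay":0,"az":0},
  {"fingers":-1,"x":0,"y":-0.003,"z":-0.002,"ax":0,"ay":0,"az":0},
  {"fingers":-1,"x":0,"y":0,"z":0,"ax":0,"ay":0,"az":0},
  {"fingers":-1,"x":0,"y":0,"z":0,"ax":0,"ay":0,"az":0},
])

```text
clock: 10.27
tcp_pos: [0.4938, -0.0534, 0.0363]
orientation: [-0.004, -3.14, -0.0]
contact_force: [-0.2, -1.0, -3.6]
grip_width: 0.0395
gripper_force: 23.5
```

```bash
python3 m.py t4
```

```text
pad face [0.6065 0.0747 0.026 ]
wood [np.float64(0.0624), np.float64(-0.0172)]
wood [np.float64(0.0646), np.float64(-0.0173)]
wood [np.float64(0.0643), np.float64(-0.015)]
```

Request:
arm_command([
  {"fingers":0.75,"x":0,"y":0.003,"z":0.002,"ax":0,"ay":0,"az":0},
  {"fingers":0.75,"x":0,"y":0.003,"z":0.002,"ax":0,"ay":0,"az":0},
  {"fingers":0.75,"x":0,"y":0.003,"z":0,"ax":0,"ay":0,"az":0},
  {"fingers":0.75,"x":0,"y":0,"z":0,"ax":0,"ay":0,"az":0},
  {"fingers":-1,"x":0,"y":0,"z":0,"ax":0,"ay":0,"az":0},
  {"fingers":-1,"x":0,"y":-0.003,"z":-0.001,"ax":0,"ay":0,"az":0},
  {"fingers":-1,"x":0,"y":-0.003,"z":-0.002,"ax":0,"ay":0,"az":0},
  {"fingers":-1,"x":0,"y":-0.003,"z":-0.001,"ax":0,"ay":0,"az":0},
  {"fingers":-1,"x":0,"y":0,"z":0,"ax":0,"ay":0,"az":0},
  {"fingers":-1,"x":0,"y":0,"z":0,"ax":0,"ay":0,"az":0},
])

```text
clock: 11.15
tcp_pos: [0.4943, -0.054, 0.0367]
orientation: [0.004, 3.142, -0.001]
contact_force: [-0.3, -2.0, 3.2]
grip_width: 0.0397
gripper_force: 24.0
```

```bash
python3 m.py t5
```

```text
pad face [0.6067 0.0642 0.026 ]
wood [np.float64(0.0624), np.float64(-0.0172)]
wood [np.float64(0.0621), np.float64(-0.0173)]
wood [np.float64(0.0617), np.float64(-0.0176)]
```

View pics/t5.png

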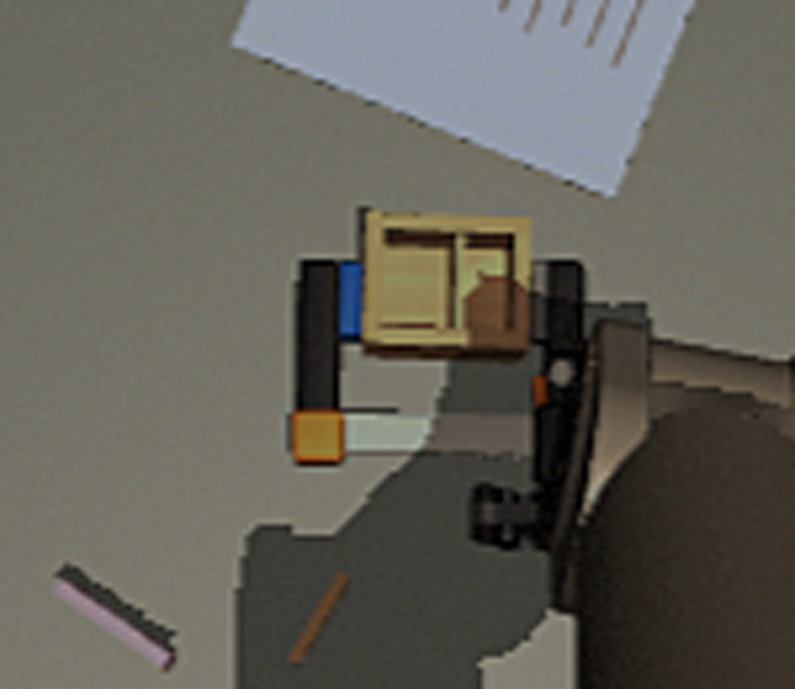

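The foam at (350,300) is at or just short of the panel at (368,280). The clamp has crept about 5 mm in −x relative to the caddy. I'll release, half squeeze, nudge it back +x, then look.

Request:
arm_command([
  {"fingers":0.75,"x":0,"y":0.003,"z":0.002,"ax":0,"ay":0,"az":0},
  {"fingers":0.75,"x":0,"y":0.003,"z":0.002,"ax":0,"ay":0,"az":0},
  {"fingers":0.75,"x":0,"y":0.003,"z":0,"ax":0,"ay":0,"az":0},
  {"fingers":0.75,"x":0,"y":0,"z":0,"ax":0,"ay":0,"az":0},
  {"fingers":0.3,"x":0,"y":0,"z":0,"ax":0,"ay":0,"az":0},
  {"fingers":0.3,"x":0,"y":-0.002,"z":0,"ax":0,"ay":0,"az":0},
  {"fingers":0.3,"x":0,"y":-0.001,"z":0,"ax":0,"ay":0,"az":0},
  {"fingers":0.3,"x":-0.003,"y":0,"z":0,"ax":0,"ay":0,"az":0},
  {"fingers":0.3,"x":-0.003,"y":0,"z":0,"ax":0,"ay":0,"az":0},
  {"fingers":0.3,"x":0,"y":0,"z":0,"ax":0,"ay":0,"az":0},
])

```text
clock: 12.03
tcp_pos: [0.4992, -0.0477, 0.0325]
orientation: [-0.004, -3.139, 0.0]
contact_force: [-3.2, -0.6, 5.6]
grip_width: 0.0557
gripper_force: 6.7
```

```bash
python3 m.py t6
```

```text
pad face [0.6057 0.0642 0.026 ]
wood [np.float64(0.0624), np.float64(-0.0197)]
wood [np.float64(0.0621), np.float64(-0.0199)]
wood [np.float64(0.0617), np.float64(-0.0176)]
```

View pics/t6.png

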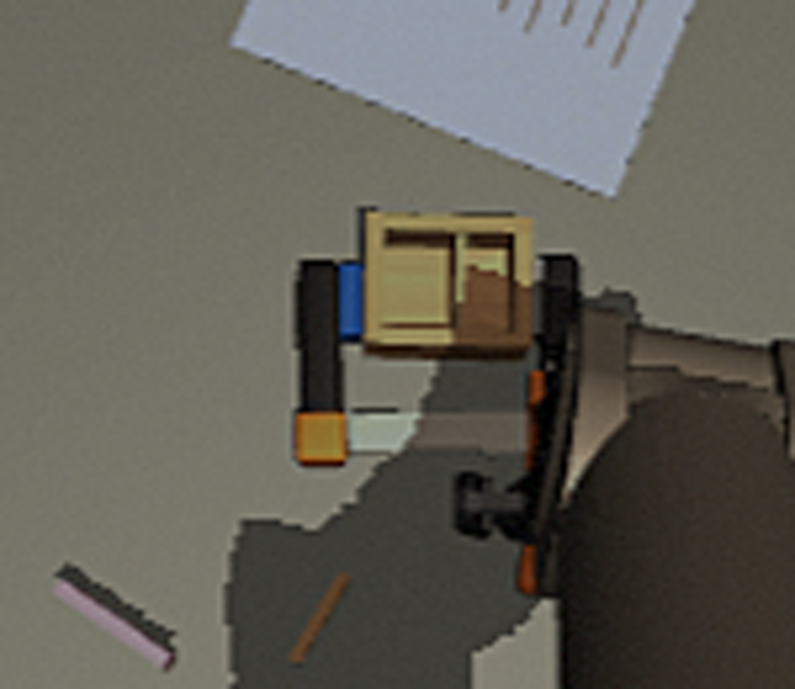

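The foam at (350,300) sits right beside the panel, and the clamp yaw is under 2°. I'll squeeze at 20 N.

Request:
arm_command([
  {"fingers":-1,"x":0,"y":0,"z":0,"ax":0,"ay":0,"az":0},
  {"fingers":-1,"x":0,"y":-0.003,"z":-0.002,"ax":0,"ay":0,"az":0},
  {"fingers":-1,"x":0,"y":-0.003,"z":-0.002,"ax":0,"ay":0,"az":0},
  {"fingers":-1,"x":0,"y":0,"z":0,"ax":0,"ay":0,"az":0},
  {"fingers":-1,"x":0,"y":0,"z":0,"ax":0,"ay":0,"az":0},
  {"fingers":-1,"x":0,"y":0,"z":0,"ax":0,"ay":0,"az":0},
], grip_force=20)

```text
clock: 12.58
tcp_pos: [0.5003, -0.0533, 0.0364]
orientation: [-0.003, -3.141, 0.0]
contact_force: [-0.6, -0.3, -3.4]
grip_width: 0.0416
gripper_force: 20.8
```

```bash
python3 m.py t7
```

```text
pad face [0.6085 0.0617 0.026 ]
wood [np.float64(0.0624), np.float64(-0.0197)]
wood [np.float64(0.0621), np.float64(-0.0199)]
wood [np.float64(0.0592), np.float64(-0.0201)]
```

View pics/t7.png

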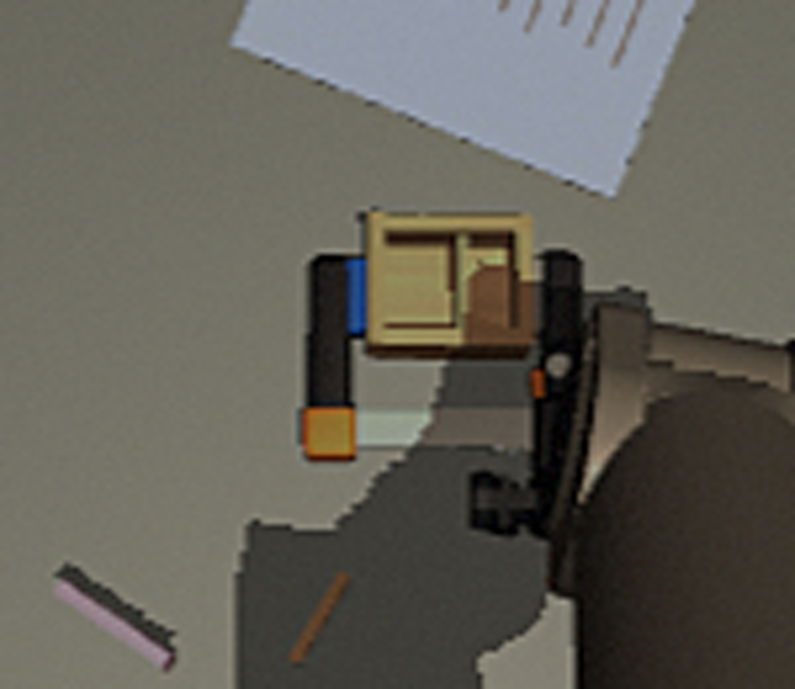

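The blue foam is now at (357,297), against the panel at (374,280), and the width is 41.6 mm. I'll raise the grip to 27 N to see whether it yields under load or is at its stop.

Request:
arm_command([
  {"fingers":-1,"x":0,"y":0,"z":0,"ax":0,"ay":0,"az":0},
  {"fingers":-1,"x":0,"y":0,"z":0,"ax":0,"ay":0,"az":0},
  {"fingers":-1,"x":0,"y":0,"z":0,"ax":0,"ay":0,"az":0},
  {"fingers":-1,"x":0,"y":0,"z":0,"ax":0,"ay":0,"az":0},
], grip_force=27)

```text
clock: 12.97
tcp_pos: [0.5004, -0.0534, 0.0366]
orientation: [0.003, 3.142, -0.0]
contact_force: [0.5, -0.4, -2.6]
grip_width: 0.0399
gripper_force: 29.7
```

Run:
```python
from h import *
f=grab('wrist','w3'); g=grab('side','s3')
a=f['frame'][200:420]; b=g['frame'][150:260,210:370]
a=cv2.resize(a[:,80:480],(800,440)); 
cv2.imwrite('pics/w3.png',cv2.resize(a,(800,440))[:,:,::-1])
T=np.linalg.inv(np.array(g['world_from_camera']))
p=cv2.projectPoints(np.array([[.61,.03,.03]]),cv2.Rodrigues(T[:3,:3])[0],T[:3,3],np.array(g['K']),np.array(g['distortion']))[0][0,0]
print(p); u,v=map(int,p); save(g,'s3',(u-60,v-45,u+60,v+45),6.6)
```

```text
[264.50250465 211.98785356]
```

View pics/s3.png

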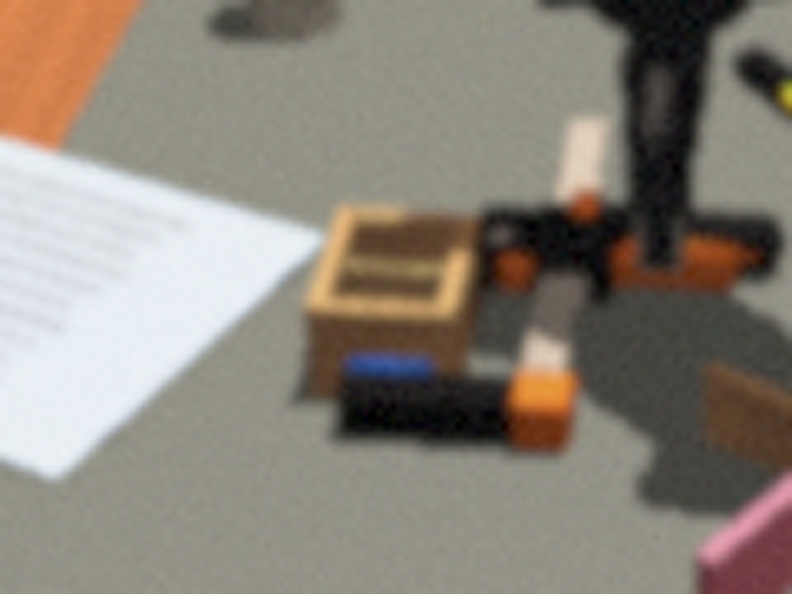

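The finger width gave from 41.6 to 39.9 mm when the grip rose. That means the trigger was working against the foam load, which I estimate at about 20 N now. The side view shows the caddy upright at (395,300), with the foam at (388,365) flat on the panel. I'll settle briefly and check it is steady.

Request:
arm_command([
  {"fingers":-1,"x":0,"y":0,"z":0,"ax":0,"ay":0,"az":0},
  {"fingers":-1,"x":0,"y":0,"z":0,"ax":0,"ay":0,"az":0},
  {"fingers":-1,"x":0,"y":0,"z":0,"ax":0,"ay":0,"az":0},
  {"fingers":-1,"x":0,"y":0,"z":0,"ax":0,"ay":0,"az":0},
  {"fingers":-1,"x":0,"y":0,"z":0,"ax":0,"ay":0,"az":0},
  {"fingers":-1,"x":0,"y":0,"z":0,"ax":0,"ay":0,"az":0},
])

```text
clock: 13.57
tcp_pos: [0.5004, -0.0533, 0.0366]
orientation: [0.003, 3.142, 0.0]
contact_force: [0.5, -2.2, -2.7]
grip_width: 0.0399
gripper_force: 29.7
```

Run:
```python
from h import *
g=grab('top','t8')
def edges(t):
    f=load(t); im=cv2.GaussianBlur(f['frame'].astype(float).mean(2),(1,1),0)[120:250,210:360]
    L=im[50:62].mean(0); U=cv2.resize(L[None],None,fx=10,fy=1,interpolation=cv2.INTER_CUBIC)[0]; d=np.gradient(U)
    # blue channel-minus-red for foam, jaw inner edge
    B=(f['frame'][...,2].astype(float)-f['frame'][...,0])[120:250,210:360][52:60].mean(0)
    return np.round(B[52:74]).astype(int), np.round(L[52:74]).astype(int),np.round(L[96:108]).astype(int)
for t in('t3','t6','t7','t8'):
    print(t); [print(' ',x.tolist()) for x in edges(t)]
o=r.get_obs(); print(o['grip_width'],o['gripper_force'],o['clock'])
```

```text
t3
  [-4, -4, -6, -10, -4, 86, 96, 98, 99, -4, -20, -15, -14, -14, -14, -5, -23, -59, -65, -62, -59, -58]
  [27, 32, 32, 31, 17, 66, 83, 84, 63, 104, 115, 113, 113, 113, 118, 76, 62, 111, 122, 117, 113, 113]
  [33, 69, 86, 81, 65, 76, 56, 21, 20, 24, 24, 26]
t6
  [-14, -14, -14, -10, -2, -2, -3, -4, -5, -5, -8, -4, 84, 96, 96, 101, 14, -66, -66, -63, -59, -58]
  [111, 113, 119, 84, 27, 17, 25, 27, 28, 31, 30, 16, 64, 81, 83, 68, 60, 108, 123, 118, 118, 118]
  [30, 67, 85, 86, 75, 69, 34, 13, 21, 21, 21, 22]
t7
  [-14, -14, -14, -14, -15, -12, -7, 0, -4, -4, -4, -6, -13, 28, 87, 99, 106, -23, -70, -65, -61, -59]
  [111, 111, 112, 112, 117, 100, 48, 13, 25, 28, 30, 31, 27, 40, 74, 84, 65, 90, 115, 121, 118, 117]
  [39, 43, 76, 81, 75, 73, 36, 10, 21, 22, 21, 20]
t8
  [-13, -14, -14, -14, -14, -13, -6, -1, -3, -3, -5, -7, -15, 55, 92, 106, 60, -64, -68, -63, -59, -59]
  [111, 112, 112, 113, 117, 97, 45, 13, 26, 28, 29, 31, 26, 54, 78, 84, 53, 106, 123, 120, 118, 117]
  [29, 57, 75, 80, 74, 63, 30, 14, 22, 21, 22, 21]
0.03973629981776014 29.69954878091812 13.6167
```

```bash
python3 -c "
from bench import r
print(r.hand_in())"
```

```text
the job is handed in; nothing more can be done
None
```

I handed the job in at about 14 s with the trigger still held at 27 N. The highlighter is in the tray and the foam is pressing the panel onto the caddy at roughly 20 N; that force is estimated from grip and pictures, and no verdict came back.

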